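# Press the proud locating plug home and report the welding fixture ready

### The job

One of the six steel plugs in the welding fixture stands proud of the other five: press it down gently with your fingertips until it is fully home, level with the others. Then press the smallest of the three buttons on the aluminium box gently, all the way down, to report the fixture ready, let it spring back and withdraw. Leave the other plugs, the two wide buttons and the loose things alone, and lift nothing.

Things in the scene. Friction and masses are not known exactly. Their poses are not given: they have to be found in the camera images.
- fixture: fixed black plate on the table at a varying yaw, 30 mm thick; origin on its underside, amid the six plugs. It reaches 80 mm either way along its x, 95 mm to -y and 165 mm to +y. Plug places: x = -30 or +30 mm, y = -60, 0 or +60 mm. A fixed toggle clamp, up to 110 mm above the table, stands near x = +40, y = +128 mm.
- plug_proud: the proud plug: upright plain steel cylinder, 34 mm diameter, in one of the six places. Origin on its axis, 22 mm below its top. It slides only up and down and stays where left: friction of about 6 N plus 20 N per m/s resists, no spring; a hard stop when home.
- plug_proud_top (a point): centre of the flat top (30 mm across inside a 2 mm bevel) of the proud plug: 52 mm above the table when fully home, 68 to 74 mm at the start.
- small_button (a joint): travel of the small button in m: 0 released, 0.006 fully down; spring, about 1.5 N to start and 5 N when fully down; it springs back by itself.
- small_button_top (a point): centre of the top of the small button: black, 20 mm diameter, its top 72 mm above the table when released and 10 mm above its grey housing ring (top 62 mm above the table). It is at one of the three places on the button box.
- small_button_base: fixed grey housing ring of the small button, 36 mm diameter, 12 mm high, carrying the button; origin at the centre of its underside, 50 mm above the table.
- button_box: fixed aluminium box, 90 mm (its x) by 190 mm (its y) by 50 mm high, on the table at a varying yaw; origin centre of underside. Three push buttons stand in a row on its top at y = -58, 0 and +58 mm, in any order: one small, two wide.
- plug_2: one of the five plugs already home, same shape as the proud one: 34 mm diameter, top 52 mm above the table. Origin on its axis, 30 mm above the table, 22 mm below its top. To be left alone.
- plug_3: one of the five plugs already home, same shape as the proud one: 34 mm diameter, top 52 mm above the table. Origin on its axis, 30 mm above the table, 22 mm below its top. To be left alone.
- plug_4: one of the five plugs already home, same shape as the proud one: 34 mm diameter, top 52 mm above the table. Origin on its axis, 30 mm above the table, 22 mm below its top. To be left alone.
- plug_5: one of the five plugs already home, same shape as the proud one: 34 mm diameter, top 52 mm above the table. Origin on its axis, 30 mm above the table, 22 mm below its top. To be left alone.
- plug_6: one of the five plugs already home, same shape as the proud one: 34 mm diameter, top 52 mm above the table. Origin on its axis, 30 mm above the table, 22 mm below its top. To be left alone.
- wide_button_1 (a joint): travel of a wide button in m: 0 released, 0.006 fully down, spring of 1.5 to 5 N. To be left alone.
- wide_button_1_top (a point): centre of the top of a wide button: black, 38 mm diameter, top 72 mm above the table.
- wide_button_2 (a joint): travel of a wide button in m: 0 released, 0.006 fully down, spring of 1.5 to 5 N. To be left alone.
- wide_button_2_top (a point): centre of the top of a wide button: black, 38 mm diameter, top 72 mm above the table.
- collar: loose steel collar, 38 mm outside, 24 mm bore, 30 mm high, standing on the left land of the fixture plate. Origin at the centre of its underside. To be left alone.
- tube_offcut: loose short steel tube, 40 mm across, 50 mm high, standing on the table between fixture and button box. Origin at the centre of its underside. To be left alone.
- nut: loose square steel nut, 26 x 26 x 14 mm, lying on the table between fixture and button box. Origin at the centre of its underside. To be left alone.
- flat_bar: loose flat steel bar offcut, 30 x 120 x 8 mm, lying beyond the fixture. Origin at the centre of its underside. To be left alone.
- wrench: loose wrench, 180 mm, lying beyond the gap between fixture and button box. Origin at the centre of its underside. To be left alone.
- hammer: loose hammer, 260 mm, lying to the right of the button box. Origin at the centre of its underside. To be left alone.
- spray_can: loose spray can, 60 mm across, 120 mm high, standing beyond the button box. Origin at the centre of its underside. To be left alone.
Mind the look-alikes: they are no part of the job. What is shaped like the plug_proud but brown or red is not meant.

How it is judged (in metres and radians):
On the way, in this order (a step that is already met when the one before it is completed fails the run):
1. the proud plug is pressed home, within 2.5 mm (height (world z) of plug_proud_top below 0.0545 m), for 0.1 s.
2. the small button is pressed by the fingers, at least 4 of its 6 mm (value of joint small_button above 0.004 m and contact force between the fingers and small_button_base above 0.5 N), for 0.05 s.
At the end, for the whole second after the job is handed in: The proud plug is within 2.5 mm of home, all buttons have sprung back (within 1 mm), the other plugs are where they were (3 mm), the loose things have moved less than 10 mm and are at rest (height (world z) of plug_proud_top below 0.0545 m and value of joint each of small_button, wide_button_1, wide_button_2 below 0.001 m and distance of each of collar, tube_offcut, nut, flat_bar, wrench, hammer, spray_can from where it was at the start of the episode below 0.01 m and distance of each of plug_2, plug_3, plug_4, plug_5, plug_6 from where it was at the start of the episode below 0.003 m and linear speed of each of collar, tube_offcut, nut, flat_bar, wrench, hammer, spray_can below 0.02 m/s); the robot touches nothing.
It fails at once if the plug is pressed with more than 45 N or the small button with more than 35 N (contact force between any of the arm, the fingers and plug_proud above 45 N or contact force between any of the arm, the fingers and small_button_base above 35 N).
It fails at once if the small button is pressed (3 mm) while the plug is not home (value of joint small_button above 0.003 m and height (world z) of plug_proud_top above 0.0545 m).
It fails at once if a wide button is pressed by 2 mm or more (value of joint any of wide_button_1, wide_button_2 above 0.002 m).
It fails at once if another plug is touched with more than 2 N or moved by 3 mm (contact force between any of the arm, the fingers and plug_2 above 2 N or contact force between any of the arm, the fingers and plug_3 above 2 N or contact force between any of the arm, the fingers and plug_4 above 2 N or contact force between any of the arm, the fingers and plug_5 above 2 N or contact force between any of the arm, the fingers and plug_6 above 2 N or distance of any of plug_2, plug_3, plug_4, plug_5, plug_6 from where it was at the start of the episode above 0.003 m).
It fails at once if something is lifted: the proud plug is pulled up (its top more than 80 mm above the table), or a loose thing is moved by 10 mm or more (height (world z) of plug_proud_top above 0.08 m or distance of any of collar, tube_offcut, nut, flat_bar, wrench, hammer, spray_can from where it was at the start of the episode above 0.01 m).
It also fails if it takes over 38 s, if anything falls off the work surface, if the arm or the gripper's body presses on something with over 40 N, if the wrist force passes 120 N, or if a joint passes its speed limit or range.

### The arm

A 7-joint arm with a two-finger parallel gripper is mounted at the origin on the work surface. World frame = base frame: x ahead of the robot, y to its left, z up, the work surface at z = 0. Lengths are in mm, angles in rad, forces in N, time in s.
With the tool pointing down it reaches from about 400 to 925 mm from the base axis. Payload 5.6 kg.
Tool frame: the origin (TCP) lies midway between the tips of the shut fingers; the grasp point (between the pads) lies bot.tcp_to_grasp behind it (bot.tcp_to_grasp is the distance from the TCP to the grasp point, in mm); z points along the fingers, y is the line along which they close (so a half turn about z gives the same grasp; the last joint's range is limited). The gripper opens to 85 mm and grips with 20 to 120 N. Pads are 22 mm wide; open, the fingers measure 114 mm over their backs; the gripper's body (76 mm by 85 mm) begins 54 mm behind the grasp point. The pads swing forward as they close: fully open they stand 13 mm farther back than shut.
Start: joints at [-1.29, 0.468, -0.012, 1.603, 0.006, 1.071, -0.056], TCP at [206.852, 616.215, 231.29] pointing down, gripper open.
Joint ranges: [-2.53, 2.53], [-0.31, 2.02], [-1.57, 1.55], [0.28, 2.44], [-1.29, 4.43], [0.15, 1.84], [-2.92, 2.92]. Speed limits (rad/s): [2.57, 2.57, 3.14, 3.14, 3.14, 3.14, 3.14].

### API

Orientations are given as a 3x3 rotation matrix whose columns are the frame's x, y, z axes.
In Python, from rig import state, eyes, bot gives the robot as it stands.
- The arm moves only by the tool move_arm, never from a script. Its argument "series" is a list that holds one entry, the list of rows, each a list of 7 numbers: the shift along the tool's x, y, z in mm, then the turn, a rotation vector about the tool's x, y, z in rad, then the closure, from 0 (fully open) to 1 (shut). In form: [[[tx, ty, tz, wx, wy, wz, hand], ...]]. A call has 1 to 5 rows; each row shifts and turns the commanded pose from where the row before left it, along the tool's axes as they then stand; what a row does not reach is not made up. A row lasts 1/8 s, in which the tool goes at most 62.5 mm and 10.7 degrees, less where a joint would pass 70% of its speed; a pose out of reach is approached as far as the arm can. A call with a gripper value outside its range is refused whole. The fingers move at their own pace and stop on an object; "squeeze" is the grip in N (left out, the last holds). Time passes only in rows, so rows that do not move let the fingers close. It gives the time, the measured TCP pose, the force, the opening and the grip force at its end, in the units of the state.
- state(): the state, without advancing time (a new reading comes with each control period).
- eyes.snapshot(name): name is "scene" or "top"; returns (picture, depth): 420x560x3 uint8, red, green, blue; 420x560 float32, mm along the optical axis (not along the pixel's ray), 0 where there is no reading.
- eyes.calibration(name): a dict with "fx", "fy", "cx", "cy" (pixels), "k1" (the pictures are not rectified: a ray, as slopes to the right and down, at radius r is drawn at 1 + k1 r^2 times it, then the intrinsics apply), "world_from_camera" (4x4, takes a point from camera to world coordinates). Camera axes: x right, y down, z forward; pixel columns grow to the right and rows downward; lengths in mm; the calibration is good to about 2 mm. A picture is of the moment at which its call begins. calibration takes no time and is no camera call.
- bot.job_done(): hands the job in; it is judged then, once.
The state is a dict: "t": time; "joints": joint angles; "qd": joint speeds; "joint_efforts": joint torques, N m; "position": TCP position; "eef_rot": TCP orientation; "force": force on the tool from outside, world axes, zero at the start; "moment": the same for the moment, N m; "gripper_width": finger opening in mm; "finger_force": force on a finger pad.
Only numpy, scipy, OpenCV 4.12 (cv2) and the standard library are available. Lean on these libraries where they do the work, as an engineer would, in place of code of your own. Each camera call takes 0.05 s, during which the arm holds its last target. There are 200 camera calls.

## Working session

There is one attempt and no reset: what is moved stays moved. The work goes in short steps, Python scripts to look and compute and a tool call to move; the robot and the scene stay as the last step left them, time stands still between calls to the robot, and variables do not carry over. Pictures are saved under pics/ and viewed, at most 10 in all, crops included, and the job is handed in when it is done.

Besides the shell and the picture viewer there is one more tool, called after ">>>" in YAML: its name, and indented under it one key for each argument. move_arm: Moves the arm, as the interface text tells. Its arguments: {"type":"object","properties":{"series":{"type":"array"},"squeeze":{"type":"number"}},"required":["series"]}

```bash
mkdir -p pics; python3 - <<'E'
from rig import state,eyes,bot
import cv2,numpy as np
s=state();print(s,bot.tcp_to_grasp)
for n in("scene","top"):
    p,d=eyes.snapshot(n);c=eyes.calibration(n);print(n,c)
    cv2.imwrite(f"pics/{n}0.png",p[:,:,::-1]);np.savez(f"{n}0.npz",p=p,d=d)
E
```

```text
{'t': 0.0, 'joints': array([-1.29001836,  0.4683521 , -0.0115984 ,  1.60365761,  0.00600888,
        1.07139638, -0.05631883]), 'qd': array([ 0.00023579,  0.00082337, -0.0007207 ,  0.00099622,  0.00093798,
       -0.00172628, -0.00111107]), 'joint_efforts': array([-5.91096996e-04, -5.32392275e+01,  2.12817831e-02, -2.51307267e+01,
        1.13853233e-02,  7.70195620e-03, -1.68513395e-05]), 'position': array([206.68626896, 615.65963493, 230.34053346]), 'eef_rot': array([[-9.48014066e-01,  3.18228124e-01, -4.37210731e-04],
       [ 3.18228396e-01,  9.48012507e-01, -1.72460933e-03],
       [-1.34337952e-04, -1.77408677e-03, -9.99998417e-01]]), 'force': array([-0.34058492, -0.10289378, -1.58534977]), 'moment': array([-0.00745901,  0.00213999, -0.00616385]), 'finger_force': 0.0, 'gripper_width': 85.60776161201892} 18.700000000000003
scene {'fx': 402.4197286229452, 'fy': 402.4197286229452, 'cx': 279.59048491799877, 'cy': 204.25988948312707, 'k1': -0.0342166866600857, 'world_from_camera': array([[-7.48218001e-01,  3.91794431e-01, -5.35412875e-01,
         1.08789767e+03],
       [ 6.63446818e-01,  4.38376404e-01, -6.06353402e-01,
         5.26569845e+02],
       [-2.85351550e-03, -8.08902499e-01, -5.87935885e-01,
         6.38894728e+02],
       [ 0.00000000e+00,  0.00000000e+00,  0.00000000e+00,
         1.00000000e+00]])}
top {'fx': 460.59991377645554, 'fy': 460.59991377645554, 'cx': 272.81322357273035, 'cy': 215.6587166632948, 'k1': -0.14411729515232294, 'world_from_camera': array([[-2.86430278e-02, -9.85540747e-01,  1.67000036e-01,
         4.12045765e+02],
       [-9.99395205e-01,  3.15305815e-02,  1.46644773e-02,
        -7.90786030e+01],
       [-1.97180482e-02, -1.66479000e-01, -9.85847829e-01,
         1.12407719e+03],
       [ 0.00000000e+00,  0.00000000e+00,  0.00000000e+00,
         1.00000000e+00]])}
```

View pics/scene0.png

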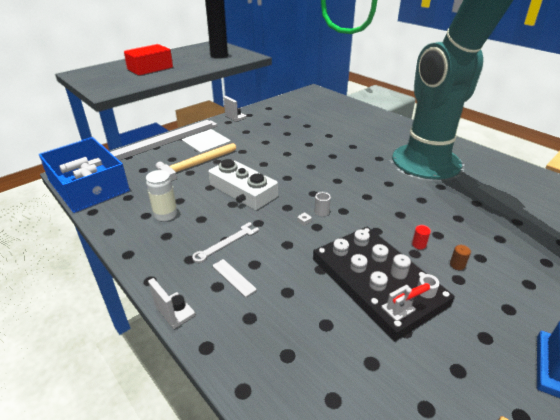

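View pics/top0.png

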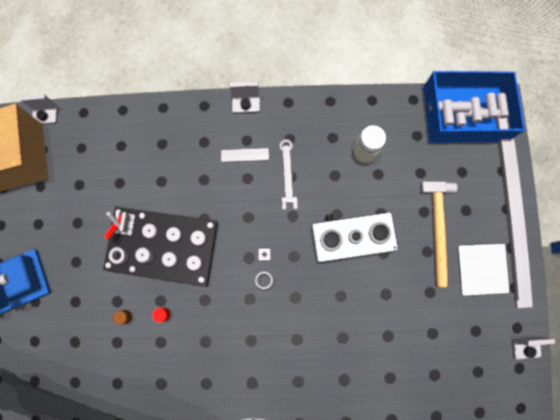

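The top view shows the plate at about (162,245), with plugs at (149,231), (173,235), (198,238), (142,255), (168,260) and (193,263). The box has buttons at (331,239), (355,237) and (381,233). 

Proud-plug candidates are the six plugs, the collar at (116,256), and the red (160,315) and brown (121,317) decoys. In the scene view, the plug at (401,265) looks proud. The small-button candidates are the three on the box, and the middle one looks smallest. Next I measure heights.

```bash
cat > h.py <<'E'
import numpy as np,cv2
from rig import eyes
def ray(n,u,v):
    c=eyes.calibration(n);K=np.array([[c['fx'],0,c['cx']],[0,c['fy'],c['cy']],[0,0,1]])
    x,y=cv2.undistortPoints(np.array([[[u,v]]],float),K,np.array([c['k1'],0,0,0,0]))[0,0]
    T=c['world_from_camera'];return T[:3,3],T[:3,:3]@[x,y,1]
def onz(n,u,v,z):
    o,d=ray(n,u,v);return o+d*(z-o[2])/d[2]
def atd(n,u,v,D):
    o,d=ray(n,u,v);return o+d*D
def pix(n,P):
    c=eyes.calibration(n);T=np.linalg.inv(c['world_from_camera']);q=T[:3,:3]@P+T[:3,3]
    K=np.array([[c['fx'],0,c['cx']],[0,c['fy'],c['cy']],[0,0,1]])
    return cv2.projectPoints(q[None,None],np.zeros(3),np.zeros(3),K,np.array([c['k1'],0,0,0,0]))[0][0,0]
E
python3 - <<'E'
from h import *
Z=np.load('top0.npz');p,d=Z['p'],Z['d']
for u,v in [(149,231),(173,235),(198,238),(142,255),(168,260),(193,263),(331,239),(355,237),(381,233)]:
    D=np.median(d[v-2:v+3,u-2:u+3]);print((u,v),atd("top",u,v,D).round(0),onz("top",u,v,52 if u<300 else 72).round(0))
Z2=np.load('scene0.npz')
a=cv2.resize(p[195:300,95:225,::-1],None,fx=3,fy=3,interpolation=2);b=cv2.resize(p[200:270,305:405,::-1],None,fx=3.9,fy=3.9,interpolation=2)
c=cv2.resize(Z2['p'][220:340,305:460,::-1],None,fx=2.5,fy=2.5,interpolation=2);e=cv2.resize(Z2['p'][145:215,195:290,::-1],None,fx=4.0,fy=4.0,interpolation=2)
o=np.zeros((600,790,3),np.uint8)
for im,(y,x) in ((a,(0,0)),(b,(0,395)),(c,(317,0)),(e,(317,395))):
    im=im[:600-y,:790-x];o[y:y+im.shape[0],x:x+im.shape[1]]=im
cv2.imwrite('pics/crop1.png',o)
E
```

```text
(149, 231) [566. 234.  51.] [566. 233.  52.]
(173, 235) [555. 175.  51.] [555. 175.  52.]
(198, 238) [546. 115.  50.] [546. 115.  52.]
(142, 255) [507. 244.  69.] [509. 250.  52.]
(168, 260) [496. 187.  51.] [496. 187.  52.]
(193, 263) [487. 127.  51.] [487. 127.  52.]
(331, 239) [ 532. -196.   72.] [ 532. -196.   72.]
(355, 237) [ 535. -251.   71.] [ 534. -251.   72.]
(381, 233) [ 542. -312.   71.] [ 542. -312.   72.]
```

View pics/crop1.png

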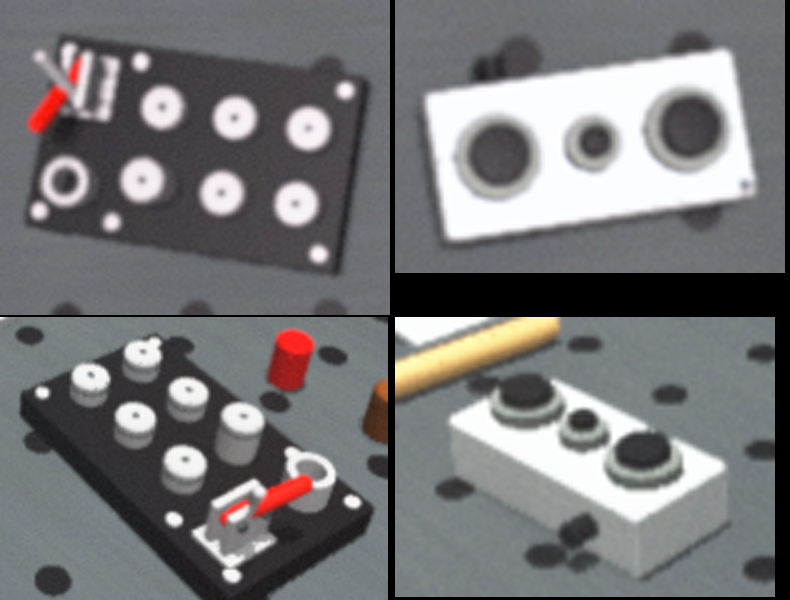

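The proud plug is the one at (142,255), with its top at z≈69 near (507,245). The small button is the middle one at (355,237), at (535,-251) with z≈71. The heights and the grid agree, so I'm moving above the plug with the fingers shut.

>>> move_arm:
  series:
    - [[-40, -25.5, 0, 0, 0, 0, 1], [-40, -25.5, 0, 0, 0, 0, 1], [-40, -25.5, 0, 0, 0, 0, 1], [-40, -25.5, 0, 0, 0, 0, 1], [-40, -25.5, 0, 0, 0, 0, 1]]
  squeeze: 20

```text
t: 0.72
position: [356.6, 430.2, 231.0]
eef_rot: [[-0.948, 0.318, -0.0], [0.318, 0.948, -0.0], [0.0, -0.001, -1.0]]
force: [1.4, 0.2, 0.1]
gripper_width: 0.2
finger_force: 0.0
```

>>> move_arm:
  series:
    - [[-40, -25.5, 0, 0, 0, 0, 1], [-40, -25.5, 0, 0, 0, 0, 1], [-40, -25.5, 0, 0, 0, 0, 1], [-40, -25.5, 20, 0, 0, 0, 1], [-40, -25.5, 20, 0, 0, 0, 1]]

```text
t: 1.35
position: [505.7, 246.0, 190.8]
eef_rot: [[-0.948, 0.318, 0.0], [0.318, 0.948, 0.0], [-0.0, 0.0, -1.0]]
force: [0.9, 0.1, 0.2]
gripper_width: -0.0
finger_force: 0.0
```

>>> move_arm:
  series:
    - [[0, 0, 30, 0, 0, 0, 1], [0, 0, 30, 0, 0, 0, 1], [0, 0, 0, 0, 0, 0, 1], [0, 0, 0, 0, 0, 0, 1]]

```text
t: 1.85
position: [505.4, 247.5, 132.1]
eef_rot: [[-0.948, 0.318, 0.001], [0.318, 0.948, 0.0], [-0.001, 0.001, -1.0]]
force: [-0.2, 0.6, -0.1]
gripper_width: -0.1
finger_force: 0.0
```

```bash
python3 - <<'E'
from h import *
from rig import state
s=state();print(s['t'],s['position'],s['eef_rot'].round(4),s['force'],s['gripper_width'])
p,d=eyes.snapshot("scene");print(pix("scene",s['position']))
cv2.imwrite('pics/s2.png',cv2.resize(p[120:340,290:500,::-1],None,fx=2.7,fy=2.7,interpolation=2))
E
```

```text
1.85 [505.36114336 247.51673324 132.08400851] [[-9.481e-01  3.181e-01  9.000e-04]
 [ 3.181e-01  9.481e-01  5.000e-04]
 [-7.000e-04  7.000e-04 -1.000e+00]] [-0.15487969  0.60857755 -0.12045185] -0.05842661519941953
[409.35425856 234.82373939]
```

View pics/s2.png

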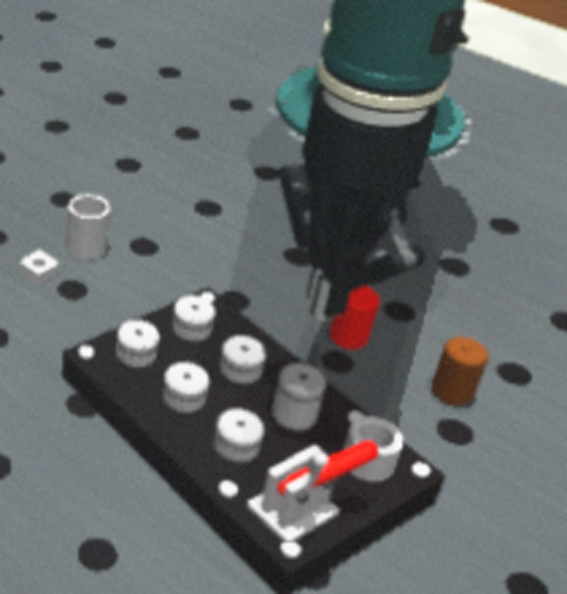

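The crop shows the fingertips at about (320,310), where the TCP projects, above the proud plug whose top is at (300,372). The path down is clear. I check the plug centre by casting the scene ray at z=70.

```bash
python3 - <<'E'
from h import *
print(onz("scene",290+300/2.7,120+372/2.7,70),onz("top",142.3,255.0,70))
E
```

```text
[508.28792073 243.47470352  70.        ] [507.36444298 243.41387355  70.        ]
```

>>> move_arm:
  series:
    - [[0, 0, 20, 0, 0, 0, 1], [0, 0, 20, 0, 0, 0, 1], [0, 0, 8, 0, 0, 0, 1], [0, 0, 0, 0, 0, 0, 1]]

```text
t: 2.4
position: [505.1, 247.4, 83.8]
eef_rot: [[-0.948, 0.318, 0.0], [0.318, 0.948, 0.0], [-0.0, 0.0, -1.0]]
force: [0.4, 0.0, -0.7]
gripper_width: 0.0
finger_force: 0.0
```

>>> move_arm:
  series:
    - [[-4, -3, 0, 0, 0, 0, 1], [0, 0, 4, 0, 0, 0, 1], [0, 0, 4, 0, 0, 0, 1], [0, 0, 3, 0, 0, 0, 1], [0, 0, 2, 0, 0, 0, 1]]

```text
t: 3.02
position: [507.6, 243.1, 70.0]
eef_rot: [[-0.948, 0.318, -0.0], [0.318, 0.948, -0.0], [0.0, -0.0, -1.0]]
force: [-0.6, 0.2, -0.3]
gripper_width: 0.5
finger_force: 0.0
```

>>> move_arm:
  series:
    - [[0, 0, 2, 0, 0, 0, 1], [0, 0, 2, 0, 0, 0, 1], [0, 0, 2, 0, 0, 0, 1]]

```text
t: 3.4
position: [507.7, 243.1, 64.4]
eef_rot: [[-0.948, 0.318, -0.0], [0.318, 0.948, 0.0], [0.0, 0.0, -1.0]]
force: [-1.7, -1.3, 4.7]
gripper_width: 0.1
finger_force: 2.2
```

Contact is at about 5–6 N, which fits the friction figure, so I keep pressing.

>>> move_arm:
  series:
    - [[0, 0, 2, 0, 0, 0, 1], [0, 0, 2, 0, 0, 0, 1], [0, 0, 2, 0, 0, 0, 1], [0, 0, 2, 0, 0, 0, 1]]

```text
t: 3.9
position: [507.7, 243.1, 56.1]
eef_rot: [[-0.948, 0.318, -0.0], [0.318, 0.948, 0.0], [0.0, -0.0, -1.0]]
force: [-0.9, -1.1, 3.8]
gripper_width: -0.0
finger_force: 2.2
```

>>> move_arm:
  series:
    - [[0, 0, 1.5, 0, 0, 0, 1], [0, 0, 1, 0, 0, 0, 1]]

```text
t: 4.15
position: [507.6, 243.1, 53.6]
eef_rot: [[-0.948, 0.318, -0.0], [0.318, 0.948, -0.0], [0.0, -0.0, -1.0]]
force: [-2.3, -0.7, 4.0]
gripper_width: 0.0
finger_force: 2.1
```

>>> move_arm:
  series:
    - [[0, 0, 1, 0, 0, 0, 1], [0, 0, 0.5, 0, 0, 0, 1]]

```text
t: 4.4
position: [507.6, 243.1, 52.2]
eef_rot: [[-0.948, 0.318, -0.0], [0.318, 0.948, 0.0], [0.0, -0.0, -1.0]]
force: [-2.4, -0.2, 4.8]
gripper_width: 0.4
finger_force: 2.1
```

>>> move_arm:
  series:
    - [[0, 0, 0.5, 0, 0, 0, 1], [0, 0, 0, 0, 0, 0, 1]]

```text
t: 4.65
position: [507.7, 243.1, 52.1]
eef_rot: [[-0.948, 0.318, -0.0], [0.318, 0.948, 0.0], [0.0, 0.0, -1.0]]
force: [-2.9, 0.2, 6.7]
gripper_width: 0.2
finger_force: 3.4
```

>>> move_arm:
  series:
    - [[0, 0, 0.6, 0, 0, 0, 1], [0, 0, 0, 0, 0, 0, 1]]

```text
t: 4.9
position: [507.7, 243.1, 52.1]
eef_rot: [[-0.948, 0.318, -0.0], [0.318, 0.948, 0.0], [0.0, 0.0, -1.0]]
force: [-4.6, -1.3, 11.8]
gripper_width: 0.1
finger_force: 5.8
```

The plug is at its hard stop. I lift off and transit to the button.

>>> move_arm:
  series:
    - [[0, 0, -5, 0, 0, 0, 1], [0, 0, -30, 0, 0, 0, 1], [0, 0, -50, 0, 0, 0, 1], [0, 0, -30, 0, 0, 0, 1], [0, 0, 0, 0, 0, 0, 1]]

```text
t: 5.52
position: [509.8, 243.8, 168.8]
eef_rot: [[-0.948, 0.319, 0.006], [0.319, 0.948, 0.003], [-0.004, 0.005, -1.0]]
force: [-1.5, 0.6, -0.0]
gripper_width: -0.1
finger_force: 0.0
```

>>> move_arm:
  series:
    - [[-18, -46, 0, 0, 0, 0, 1], [-18, -46, 0, 0, 0, 0, 1], [-18, -46, 0, 0, 0, 0, 1], [-18, -46, 0, 0, 0, 0, 1], [-18, -46, 0, 0, 0, 0, 1]]

```text
t: 6.15
position: [519.4, -5.4, 165.1]
eef_rot: [[-0.948, 0.318, -0.001], [0.318, 0.948, -0.0], [0.001, -0.001, -1.0]]
force: [0.0, -0.6, 0.6]
gripper_width: 0.2
finger_force: 0.0
```

>>> move_arm:
  series:
    - [[-18, -46, 0, 0, 0, 0, 1], [-18, -46, 0, 0, 0, 0, 1], [-18, -46, 0, 0, 0, 0, 1], [-18, -46, 0, 0, 0, 0, 1], [-18, -46, 0, 0, 0, 0, 1]]

```text
t: 6.78
position: [531.5, -251.9, 164.8]
eef_rot: [[-0.948, 0.318, -0.001], [0.318, 0.948, 0.0], [0.001, -0.0, -1.0]]
force: [0.2, -0.1, -0.3]
gripper_width: 0.0
finger_force: 0.0
```

>>> move_arm:
  series:
    - [[0, 0, 30, 0, 0, 0, 1], [0, 0, 25, 0, 0, 0, 1], [0, 0, 0, 0, 0, 0, 1]]

```text
t: 7.15
position: [529.9, -249.8, 108.2]
eef_rot: [[-0.948, 0.319, -0.006], [0.319, 0.948, 0.002], [0.006, -0.0, -1.0]]
force: [-0.3, -0.1, -0.5]
gripper_width: 0.1
finger_force: 0.0
```

```bash
python3 - <<'E'
from h import *
from rig import state
s=state();print(s['t'],s['position'],s['force'])
p,d=eyes.snapshot("scene");q=pix("scene",s['position']);print(q)
for n,a in(("scene",p),("s0",np.load('scene0.npz')['p'])):pass
a=cv2.resize(p[110:230,180:310,::-1],None,fx=3,fy=3,interpolation=2)
z=np.load('scene0.npz')['p'];b=cv2.resize(z[110:230,180:310,::-1],None,fx=3,fy=3,interpolation=2)
cv2.imwrite('pics/s3.png',np.hstack([a,b]))
# button cap: centroid of dark blob in the first views, at z=72
for n,u,v in(("scene",241,172),("top",355,237)):
    g=np.load(n+'0.npz')['p'].max(2);m=(g<85).astype(np.uint8)
    k,l,st,ce=cv2.connectedComponentsWithStats(m[v-9:v+10,u-9:u+10])
    for i in range(1,k):
        U,V=ce[i]+[u-9,v-9];print(n,st[i],(U,V),onz(n,U,V,72 if n=="top" else 70))
E
```

```text
7.15 [ 529.92241526 -249.75371887  108.16439853] [-0.30185457 -0.12764608 -0.49267835]
[243.87916767 156.06452989]
scene [0 0 2 4 7] (np.float64(232.42857142857142), np.float64(164.28571428571428)) [ 542.08709106 -289.72835499   70.        ]
scene [ 7  6  6  4 22] (np.float64(241.5), np.float64(170.63636363636363)) [ 543.87465482 -245.56901937   70.        ]
scene [18 15  1  1  1] (np.float64(250.0), np.float64(178.0)) [ 549.81427314 -200.62338764   70.        ]
top [ 7  5  7  7 38] (np.float64(355.9736842105263), np.float64(235.76315789473685)) [ 537.19788676 -253.55993691   72.        ]
```

View pics/s3.png

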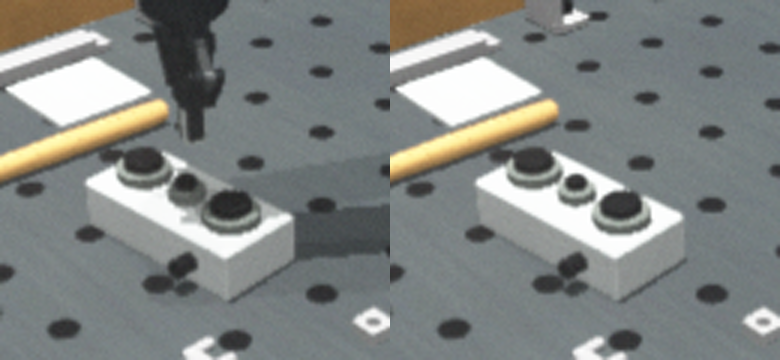

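The fingertips hang above the middle, small button: tip at about crop (192,135), cap at (185,182). Both top-view estimates give (537,-253), so I shift 7 mm and descend to just above it.

>>> move_arm:
  series:
    - [[-7.5, 0, 0, 0, 0, 0, 1], [0, 0, 15, 0, 0, 0, 1], [0, 0, 10, 0, 0, 0, 1], [0, 0, 5, 0, 0, 0, 1], [0, 0, 0, 0, 0, 0, 1]]

```text
t: 7.82
position: [538.7, -252.6, 80.6]
eef_rot: [[-0.948, 0.318, -0.001], [0.318, 0.948, 0.0], [0.001, -0.0, -1.0]]
force: [0.4, -0.2, 0.0]
gripper_width: -0.3
finger_force: 0.0
```

```bash
python3 - <<'E'
from h import *
from rig import state
s=state();print(s['t'],s['position'],s['force'])
p,d=eyes.snapshot("scene");print(pix("scene",s['position']))
cv2.imwrite('pics/s4.png',cv2.resize(p[130:210,200:290,::-1],None,fx=6,fy=6,interpolation=2))
E
```

```text
7.825 [ 538.72125011 -252.57003391   80.61022477] [ 0.41165411 -0.22249646  0.04682802]
[241.22878083 165.64030667]
```

View pics/s4.png

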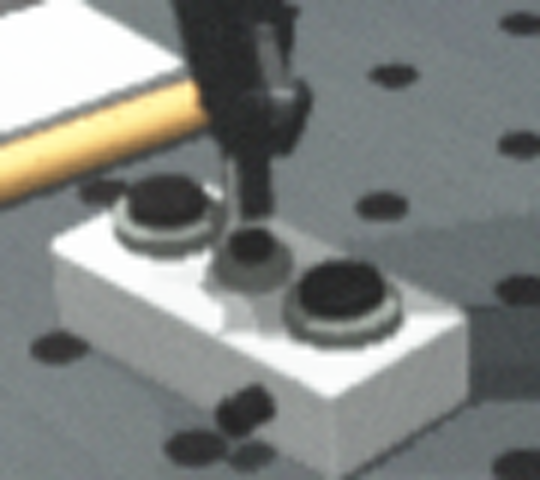

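The crop shows the fingertips at about (250,212), directly above the small cap at (252,243), with the wide buttons clear on both sides. I press gently.

>>> move_arm:
  series:
    - [[0, 0, 3, 0, 0, 0, 1], [0, 0, 3, 0, 0, 0, 1], [0, 0, 2, 0, 0, 0, 1], [0, 0, 1.5, 0, 0, 0, 1], [0, 0, 1, 0, 0, 0, 1]]

```text
t: 8.5
position: [539.1, -252.7, 70.8]
eef_rot: [[-0.948, 0.318, -0.0], [0.318, 0.948, 0.0], [0.0, 0.0, -1.0]]
force: [-0.3, -0.3, 1.8]
gripper_width: -0.1
finger_force: 1.1
```

>>> move_arm:
  series:
    - [[0, 0, 1.5, 0, 0, 0, 1], [0, 0, 1, 0, 0, 0, 1], [0, 0, 1, 0, 0, 0, 1]]

```text
t: 8.88
position: [539.1, -252.7, 67.3]
eef_rot: [[-0.948, 0.318, 0.0], [0.318, 0.948, 0.0], [0.0, 0.0, -1.0]]
force: [-0.8, 0.4, 4.5]
gripper_width: -0.3
finger_force: 2.1
```

>>> move_arm:
  series:
    - [[0, 0, 0.8, 0, 0, 0, 1], [0, 0, 0.6, 0, 0, 0, 1], [0, 0, 0, 0, 0, 0, 1]]

```text
t: 9.25
position: [539.1, -252.7, 66.1]
eef_rot: [[-0.948, 0.318, 0.0], [0.318, 0.948, 0.0], [-0.0, 0.0, -1.0]]
force: [-2.8, 1.0, 5.8]
gripper_width: -0.2
finger_force: 3.3
```

>>> move_arm:
  series:
    - [[0, 0, 0.5, 0, 0, 0, 1], [0, 0, 0, 0, 0, 0, 1]]

```text
t: 9.5
position: [539.1, -252.7, 66.0]
eef_rot: [[-0.948, 0.318, 0.0], [0.318, 0.948, 0.0], [0.0, 0.0, -1.0]]
force: [-3.5, 1.5, 9.6]
gripper_width: -0.2
finger_force: 4.9
```

The button is fully down (hard stop at z=66), so I withdraw.

>>> move_arm:
  series:
    - [[0, 0, -4, 0, 0, 0, 1], [0, 0, -10, 0, 0, 0, 1], [0, 0, -40, 0, 0, 0, 1], [0, 0, -50, 0, 0, 0, 1], [0, 0, -20, 0, 0, 0, 1]]

```text
t: 10.12
position: [540.5, -253.5, 192.6]
eef_rot: [[-0.948, 0.319, 0.005], [0.319, 0.948, -0.002], [-0.005, -0.0, -1.0]]
force: [0.2, -0.1, -1.4]
gripper_width: 0.3
finger_force: 0.0
```

>>> move_arm:
  series:
    - [[0, 0, 0, 0, 0, 0, 1], [0, 0, 0, 0, 0, 0, 1], [0, 0, 0, 0, 0, 0, 1]]

```text
t: 10.5
position: [538.4, -252.3, 187.8]
eef_rot: [[-0.948, 0.318, -0.002], [0.318, 0.948, 0.001], [0.003, -0.0, -1.0]]
force: [0.1, -0.4, 0.0]
gripper_width: 0.5
finger_force: 0.0
```

```bash
python3 - <<'E'
from h import *
from rig import state,bot
p,d=eyes.snapshot("top")
for u,v in [(142,255),(143,253)]: print(atd("top",u,v,np.median(d[v-2:v+3,u-2:u+3])))
s=state();print(s['t'],s['position'],s['force'])
print(bot.job_done())
E
```

```text
[509.17644393 250.2213104   50.14894345]
[513.82699028 247.64709603  50.7554272 ]
10.55 [ 538.44149843 -252.40871474  187.8874106 ] [-0.99332204 -0.08082586  0.09534224]
the job is handed in; nothing more can be done
None
```

The proud plug is home (fingertips stopped at z≈52 mm), the small button was pressed to its stop and the arm withdrawn at 10.5 s; the job is handed in, though I took no picture to confirm the button's spring-back and no verdict was shown.

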